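# Uncover the incubated slide and present it label end up

## Robot

A 7-joint arm with a two-finger parallel gripper is mounted at the origin on the work surface. World frame = base frame: x ahead of the robot, y to its left, z up, the work surface at z = 0. Lengths are in m, angles in rad, forces in N, time in s.
With the tool pointing down it reaches from about 0.4 to 0.85 m from the base axis. Payload 10.4 kg.
Tool frame: the origin (TCP) lies midway between the tips of the shut fingers; the grasp point (between the pads) lies 19 mm behind it (manip.tcp_to_grasp is the distance from the TCP to the grasp point, in m); z points along the fingers, y is the line along which they close (so a half turn about z gives the same grasp; the last joint's range is limited). The gripper opens to 85 mm and grips with 20 to 120 N. Pads are 22 mm wide; open, the fingers measure 114 mm over their backs; the gripper's body (76 mm by 85 mm) begins 54 mm behind the grasp point. The pads swing forward as they close: fully open they stand 13 mm farther back than shut.
Start: joints at [1.204, 0.332, -0.065, 1.46, 0.022, 1.35, -0.088], TCP at [0.211, -0.588, 0.231] pointing down, gripper open.
Joint ranges: [-2.6, 2.6], [-0.5, 2.12], [-1.47, 1.34], [0.16, 2.42], [-1.27, 4.41], [0.06, 2.06], [-2.6, 2.6]. Speed limits (rad/s): [2.22, 2.22, 2.79, 2.79, 3.14, 3.14, 3.14].

## Interface

Orientations are given as a unit quaternion [x, y, z, w].
In Python, from workcell import manip gives the robot as it stands.
- The arm moves only by the shell command python3 -m jog 'ROWS' [FORCE]. ROWS is a JSON object of lists of equal length, an entry for each row: "offset": the shift along the world's x, y, z in m, a list of three; "yaw": the turn about the world's z in degrees; "jaw": the closure, from 0 (fully open) to 1 (shut). A call has 1 to 20 rows; each row shifts and turns the commanded pose from where the row before left it; what a row does not reach is not made up. A row lasts 1/12 s, in which the tool goes at most 41.7 mm and 7.16 degrees, less where a joint would pass 70% of its speed; a pose out of reach is approached as far as the arm can. A call is refused whole if a number of a shift passes 0.0417 or a number of a turn 7.16, either way. A call with a gripper value outside its range is refused whole. The fingers move at their own pace and stop on an object; FORCE is the grip in N (left out, the last holds). Time passes only in rows, so rows that do not move let the fingers close. It gives the time, the measured TCP pose, the force, the opening and the grip force at its end, in the units of the state.
- manip.get_obs(): the state, without advancing time (a new reading comes with each control period).
- manip.camera(name): name is "scene" or "top" or "wrist"; returns a dict with "frame" (420x560x3 uint8, red, green, blue), "camera_matrix" (3x3 intrinsics, pixels), "eye" and "attitude" of the camera in the world; the wrist camera has in their place "hand_eye" (4x4, takes a point from camera to tool coordinates, whose origin is the TCP and whose axes are the flange's). Camera axes: x right, y up, looking along -z (the intrinsics and any distortion apply to the point x, -y, -z); pixel columns grow to the right and rows downward; lengths in m; the calibration is good to about 2 mm. A picture is of the moment at which its call begins: read the wrist's pose just before it. There is no depth.
- manip.hand_in(): hands the job in; it is judged then, once.
Trained networks look in a picture, given as the dict that the camera call returned (one of the last four; its "shot" number tells which), for a name from the list of things; names that differ only in an ending like _2 or _b are one class to them, and where a whole thing is asked for, a point or a joint stands for the part that bears it (a point fixed in the world has none). Each returns a list of dicts, best first, with "score" (0 to 1); they miss things now and then, are a little off and sometimes report something else, mostly with a low value. They report only what shows in the picture. A call takes as long as a camera call.
- manip.masks_of(picture, name): "region" (420x560 bool, what is visible of it).
- manip.tip_of(picture, name): "at" ([x, y, z] in m, in world coordinates, good to about 4 mm: a listed point, or the origin of a listed thing).
The state is a dict: "clock": time; "joint_pos": joint angles; "joint_velocities": joint speeds; "tau": joint torques, N m; "position": TCP position; "ee_rot": TCP orientation; "ft_force": force on the tool from outside, world axes, zero at the start; "torque": the same for the moment, N m; "grip_width": opening from 0.0 (shut) to 1.0 (fully open); "grasp_force": force on a finger pad.
Only numpy, scipy, OpenCV 4.12 (cv2) and the standard library are available. Lean on these libraries where they do the work, as an engineer would, in place of code of your own. Each camera call takes 0.05 s, during which the arm holds its last target. There are 200 camera calls.

## Task

Lift the orange light-proof cover off the slide stand by its knob and set it down upright, wholly on the black mat. Then take the glass slide from the stand, tell its frosted label end by the small corner notch, and finish while still holding it in the gripper, steady, 10 to 20 cm above the middle of the viewing light pad, label face on the upper side and the frosted end sloping up at about 45 degrees (it may point any way round). Leave the other things on the bench where they are.

Things in the scene. Friction and masses are not known exactly. Their poses are not given: they have to be found in the camera images.
- cover: Loose round orange plastic cap, 160 g, open underneath: 108 mm outer, 100 mm inner diameter, flat top 54 mm above its rim; on the centre of the top a green upright cylindrical knob, 20 mm diameter, 30 mm tall (its top 84 mm above the rim). Starts on the bench over the stand, hiding the slide. Origin: centre of its lower rim; z up.
- slide: Loose thick glass slide, 76 x 32 x 6 mm, 40 g: blue-green, with a white frosted end 20 mm long that has one corner notched (8 x 8 mm cut away). Lies flat, label face (thin black frame) up, pointing any way, centred within 3 mm on the stand's top, underside 30 mm above the bench. Origin: centre of underside; x along its length to the frosted end, notch at the +x +y corner; z out of the label face.
- stand: Fixed round dark stand: base plate 88 mm diameter and 4 mm thick, a 14 mm post, and a 23 mm diameter rubber top, 30 mm high in all. Origin: centre of its underside on the bench.
- mat: Fixed square black rubber mat, 160 x 160 x 3 mm, flat on the bench, free at the start. Origin: centre of its underside.
- pad: Fixed square viewing light pad, grey frame with a white face, 150 x 150 x 12 mm, flat on the bench. Origin: centre of its underside.
- oil: Bystander, loose: small amber oil bottle, 32 dia x 75 tall mm. Origin: centre of its underside; z up.
- jar: Bystander, loose: specimen jar with yellow cap, 52 dia x 62 tall mm. Origin: centre of its underside; z up.
- timer: Bystander, loose: white bench timer, 55 x 60 x 24 mm. Origin: centre of its underside; z up.
- tips: Bystander, loose: blue pipette-tip box with clear lid, 57 x 77 x 38 mm. Origin: centre of its underside; z up.
- buffer: Bystander, loose: white dropper bottle with a green cap, 40 dia x 80 tall mm. Origin: centre of its underside; z up.

How it is judged:
On the way, in this order (a step that is already met when the one before it is completed fails the run):
1. the cover stands upright on the mat, let go (horizontal distance between cover and mat below 0.03 m and angle between cover's own z axis and vertical below 0.1 rad and height (world z) of cover below 0.008 m and contact force between the fingers and cover below 0.1 N and linear speed of cover below 0.02 m/s), for 0.2 s.
2. the slide is lifted off the stand in the gripper (contact force between the fingers and slide above 1 N and height (world z) of slide above 0.05 m), for 0.2 s.
At the end, for the whole second after the job is handed in: Cover upright on the mat (centres within 30 mm), let go. Slide held by the fingers, still (under 30 mm/s), 70 to 260 mm above the bench, within 60 mm sideways of the pad's centre, not touching the pad; frosted end sloping up 26 to 66 degrees, label face on the upper side (all of step 1 and contact force between the fingers and slide above 1 N and height (world z) of slide between 0.07 and 0.26 m and horizontal distance between slide and pad below 0.06 m and angle between slide's own x axis and vertical between 0.42 and 1.12 rad and angle between slide's own z axis and vertical below 1.2 rad and linear speed of slide below 0.03 m/s and contact force between slide and pad below 0.05 N); the arm keeps its last pose, push and grip.
It fails at once if a bystander is shoved more than 30 mm or tipped over (distance of any of oil, jar, timer, tips, buffer from where it was at the start of the episode above 0.03 m or angle between any of oil, jar, timer, tips, buffer's own z axis and vertical above 0.4 rad).
It also fails if it takes over 59 s, if anything falls off the work surface, if the arm or the gripper's body presses on something with over 40 N, if the wrist force passes 120 N, or if a joint passes its speed limit or range.

## Working session

There is one attempt and no reset: what is moved stays moved. The work goes in short steps, Python scripts to look and compute and a shell command to move; the robot and the scene stay as the last step left them, time stands still between calls to the robot, and variables do not carry over. Pictures are saved under pics/ and viewed, at most 10 in all, crops included, and the job is handed in when it is done.

```bash
mkdir -p pics; cat > h.py <<'E'
import numpy as np, cv2
from workcell import manip
from scipy.spatial.transform import Rotation as R
def save(p,n): cv2.imwrite('pics/'+n,p['frame'][:,:,::-1])
def att(a):
    a=np.array(a,float)
    return a if a.shape==(3,3) else R.from_quat(a).as_matrix()
def pose(p,o=None):
    if 'eye' in p: return np.array(p['eye']),att(p['attitude'])
    M=np.array(p['hand_eye']);Rt=R.from_quat(o['ee_rot']).as_matrix()
    return Rt@M[:3,3]+o['position'],Rt@M[:3,:3]
def ray(p,uv,z,o=None):
    e,A=pose(p,o);K=np.array(p['camera_matrix'])
    d=np.linalg.inv(K)@[uv[0],uv[1],1];d=A@(d*[1,-1,-1])
    return e+d*(z-e[2])/d[2]
E
python3 - <<'E'
from h import *
for n in ('top','scene'):
    p=manip.camera(n); save(p,n+'0.png')
    print(n,[k for k in p], np.round(p['eye'],3))
    for t in 'cover mat pad stand oil jar timer tips buffer'.split():
        for d in manip.tip_of(p,t)[:2]: print(t,round(d['score'],2),np.round(d['at'],3))
o=manip.get_obs(); print(o); print(manip.tcp_to_grasp)
E
```

```text
top ['frame', 'camera_matrix', 'eye', 'attitude', 'shot'] [0.433 0.003 1.06 ]
cover 0.82 [ 0.415 -0.328 -0.002]
mat 0.58 [0.62  0.023 0.003]
pad 0.79 [0.473 0.355 0.001]
oil 0.59 [0.642 0.296 0.002]
jar 0.92 [ 0.673 -0.26   0.   ]
jar 0.33 [0.64  0.298 0.002]
timer 0.87 [ 0.369  0.089 -0.001]
timer 0.67 [0.47  0.355 0.002]
tips 0.8 [ 0.373 -0.108 -0.002]
tips 0.36 [0.689 0.171 0.003]
buffer 0.61 [0.686 0.173 0.003]
scene ['frame', 'camera_matrix', 'eye', 'attitude', 'shot'] [ 1.012 -0.73   0.714]
cover 0.67 [ 0.417 -0.328  0.002]
mat 0.97 [0.618 0.019 0.002]
pad 0.72 [ 0.468  0.354 -0.003]
pad 0.72 [0.618 0.017 0.004]
stand 0.55 [0.686 0.166 0.001]
oil 0.69 [ 0.638  0.299 -0.002]
jar 0.92 [ 0.675 -0.264 -0.   ]
timer 0.91 [0.372 0.088 0.002]
tips 0.8 [ 0.374 -0.11   0.003]
buffer 0.62 [0.686 0.168 0.002]
{'clock': 1.0, 'joint_pos': array([ 1.20438735,  0.33215052, -0.06470852,  1.46010193,  0.02163473,
        1.34991438, -0.08848292]), 'joint_velocities': array([-0.00095003, -0.00058289, -0.00152491, -0.00012631, -0.00024698,
        0.00099742,  0.00054471]), 'tau': array([ 2.83330019e-04, -6.25226641e+01,  4.93639859e-02, -3.91832149e+01,
        1.63442572e-02,  1.66650909e-03, -9.13281355e-06]), 'position': array([ 0.21068868, -0.58843599,  0.23136755]), 'ee_rot': array([9.85257691e-01, 1.71076823e-01, 4.55667751e-06, 6.14001344e-05]), 'ft_force': array([ 0.28947691,  0.28364191, -0.27791497]), 'torque': array([-0.03018446,  0.0624586 , -0.063714  ]), 'grasp_force': 0.0, 'grip_width': 0.9993826140266912}
0.0187
```

View pics/top0.png

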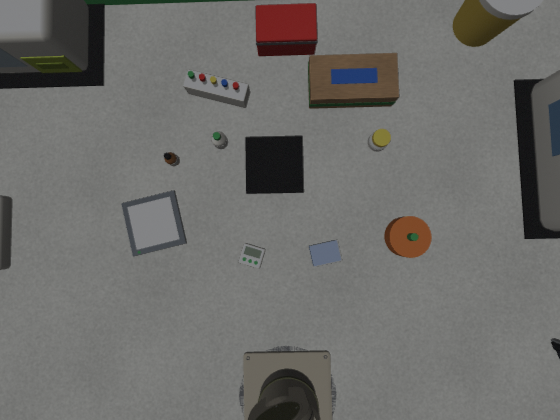

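View pics/scene0.png

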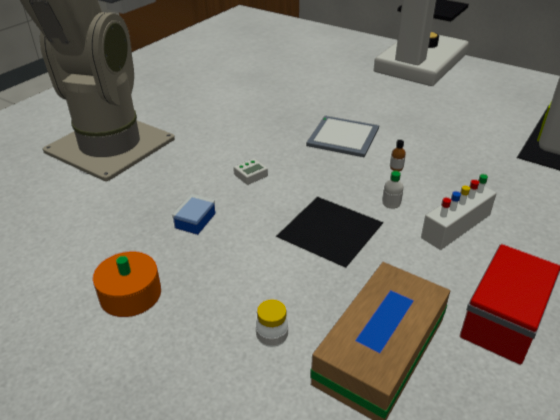

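```bash
python3 -m jog '{"offset":[[0.0205,0.026,-0.005],[0.0205,0.026,-0.005],[0.0205,0.026,-0.005],[0.0205,0.026,-0.005],[0.0205,0.026,-0.005],[0.0205,0.026,-0.005],[0.0205,0.026,-0.005],[0.0205,0.026,-0.005],[0.0205,0.026,-0.005],[0.0205,0.026,-0.005],[0,0,0],[0,0,0]],"yaw":[0,0,0,0,0,0,0,0,0,0,0,0],"jaw":[0,0,0,0,0,0,0,0,0,0,0,0]}' 60
python3 - <<'E'
from h import *
o=manip.get_obs(); p=manip.camera('wrist'); save(p,'w1.png')
hsv=cv2.cvtColor(p['frame'],cv2.COLOR_RGB2HSV)
for nm,lo,hi in (('green',(45,120,40),(75,255,255)),('orange',(5,150,60),(15,255,255))):
    m=cv2.inRange(hsv,lo,hi); n,l,s,c=cv2.connectedComponentsWithStats(m)
    for i in range(1,n):
        if s[i,4]>150: print(nm,s[i],c[i].round(1))
print(manip.tip_of(p,'cover'))
q=manip.camera('top')
for t,z in (('mat',.003),('pad',.012)):
    r=manip.masks_of(q,t)[0]['region'];v,u=np.nonzero(r);print(t,ray(q,(u.mean(),v.mean()),z).round(4))
E
```

```text
clock: 2.0
position: [0.4169, -0.3266, 0.1812]
ee_rot: [0.985, 0.173, 0.0, -0.0]
ft_force: [-0.9, -1.6, 1.1]
grip_width: 1.001
grasp_force: 0.0
green [272 186  29  37 757] [284.7 205.3]
orange [  216   119   141   141 14369] [285.6 189.8]
[{'at': [0.4148, -0.3265, -0.002], 'score': 0.8}]
mat [0.6208 0.0217 0.003 ]
pad [0.4671 0.3536 0.012 ]
```

View pics/w1.png

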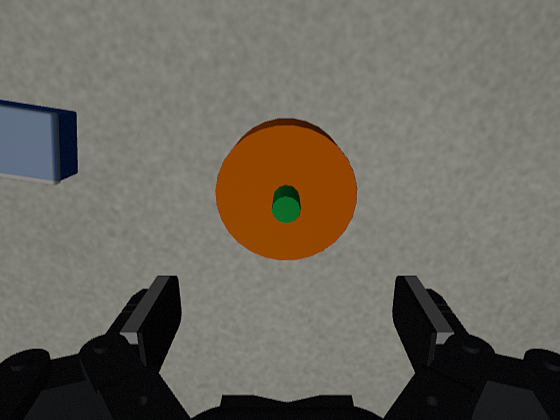

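```bash
python3 -m jog '{"offset":[[-0.001,0,-0.02],[0,0,-0.02],[0,0,-0.02],[0,0,-0.02],[0,0,-0.02],[0,0,-0.015],[0,0,-0.006],[0,0,0],[0,0,0],[0,0,0],[0,0,0],[0,0,0],[0,0,0],[0,0,0],[0,0,0],[0,0,0]],"yaw":[0,0,0,0,0,0,0,0,0,0,0,0,0,0,0,0],"jaw":[0,0,0,0,0,0,0,0,1,1,1,1,1,1,1,1]}' 60
```

```text
clock: 3.58
position: [0.4151, -0.3286, 0.061]
ee_rot: [0.985, 0.171, 0.0, 0.0]
ft_force: [-0.9, 1.0, 6.3]
grip_width: 0.211
grasp_force: 58.5
```

```bash
python3 -m jog '{"offset":[[0,0,0.01],[0,0,0.02],[0,0,0.03],[0,0,0.03],[0,0,0.03],[0.008,0.014,0],[0.0171,0.0291,0],[0.0171,0.0291,0],[0.0171,0.0291,0],[0.0171,0.0291,0],[0.0171,0.0291,0],[0.0171,0.0291,0],[0.0171,0.0291,0],[0.0171,0.0291,0],[0.0171,0.0291,0],[0.0171,0.0291,0],[0.0171,0.0291,0],[0.009,0.015,0],[0,0,0],[0,0,0]],"yaw":[0,0,0,0,0,0,0,0,0,0,0,0,0,0,0,0,0,0,0,0],"jaw":[1,1,1,1,1,1,1,1,1,1,1,1,1,1,1,1,1,1,1,1]}'
python3 - <<'E'
from h import *
p=manip.camera('scene'); save(p,'s2.png')
for n in ('top','scene'):
    if n=='top': p=manip.camera(n); save(p,'t2.png')
    for t in ('cover','slide','stand'): print(n,t,[(round(d['score'],2),np.round(d['at'],3)) for d in manip.tip_of(p,t)[:2]])
E
```

```text
clock: 5.25
position: [0.6197, 0.022, 0.1803]
ee_rot: [0.985, 0.172, -0.0, -0.0]
ft_force: [-0.3, 0.2, -1.0]
grip_width: 0.206
grasp_force: 58.8
top cover []
top slide [(0.94, array([ 0.417, -0.331,  0.029]))]
top stand [(0.82, array([ 0.413, -0.322, -0.003]))]
scene cover []
scene slide [(0.94, array([ 0.417, -0.331,  0.029]))]
scene stand [(0.82, array([ 0.413, -0.322, -0.003]))]
```

View pics/s2.png

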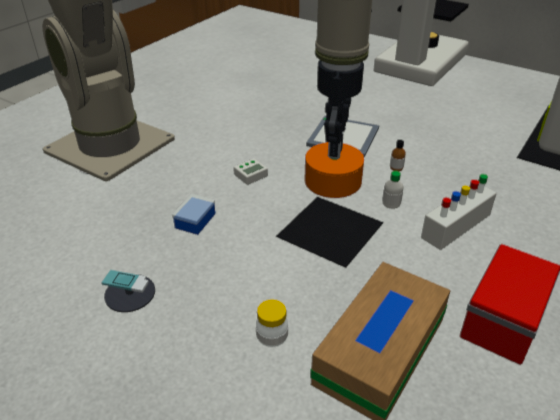

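```bash
python3 -m jog '{"offset":[[0,0,-0.02],[0,0,-0.025],[0,0,-0.025],[0,0,-0.02],[0,0,-0.012],[0,0,-0.008],[0,0,-0.004],[0,0,-0.002],[0,0,-0.001],[0,0,0]],"yaw":[0,0,0,0,0,0,0,0,0,0],"jaw":[1,1,1,1,1,1,1,1,1,1]}'
```

```text
clock: 6.48
position: [0.6204, 0.0207, 0.0643]
ee_rot: [0.985, 0.171, 0.001, 0.0]
ft_force: [0.2, 0.1, -1.3]
grip_width: 0.207
grasp_force: 59.1
```

```bash
python3 -m jog '{"offset":[[0,0,-0.001],[0,0,0],[0,0,0],[0,0,0],[0,0,0],[0,0,0],[0,0,0],[0,0,0],[0,0,0.02],[0,0,0.03],[0,0,0.03],[0,0,0.03],[-0.015,-0.03,0.03],[-0.015,-0.03,0],[-0.015,-0.03,0],[-0.015,-0.03,0],[-0.015,-0.03,0],[-0.015,-0.03,0],[-0.015,-0.03,0],[-0.015,-0.03,0]],"yaw":[0,0,0,0,0,0,0,0,0,0,0,0,0,0,0,0,0,0,0,0],"jaw":[1,1,0,0,0,0,0,0,0,0,0,0,0,0,0,0,0,0,0,0]}'
python3 -m jog '{"offset":[[-0.017,-0.023,0],[-0.017,-0.023,0],[-0.017,-0.023,0],[-0.017,-0.023,0],[-0.017,-0.023,0],[0,0,0],[0,0,0]],"yaw":[0,0,0,0,0,0,0],"jaw":[0,0,0,0,0,0,0]}'
python3 - <<'E'
from h import *
o=manip.get_obs(); p=manip.camera('wrist'); save(p,'w3.png'); print(o['position'])
print('slide',manip.tip_of(p,'slide'))
m=manip.masks_of(p,'slide')[0]['region'].astype(np.uint8)
c=max(cv2.findContours(m,0,1)[0],key=cv2.contourArea)
b=cv2.boxPoints(cv2.minAreaRect(c));P=np.array([ray(p,u,.036,o)[:2] for u in b]);print(b.round(0),P.round(4),P.mean(0))
for i in range(2): d=P[i+1]-P[i];print(np.linalg.norm(d),np.degrees(np.arctan2(d[1],d[0])))
hsv=cv2.cvtColor(p['frame'],cv2.COLOR_RGB2HSV)
w=(m>0)&(hsv[:,:,1]<50);v,u=np.nonzero(w);print('frost',ray(p,(np.median(u),np.median(v)),.036,o),len(u))
q=manip.camera('top')
for t in ('cover','mat'): print(t,[(round(d['score'],2),np.round(d['at'],3)) for d in manip.tip_of(q,t)[:2]])
x=p['frame'][60:360,130:430]; cv2.imwrite('pics/w3c.png',cv2.resize(x[:,:,::-1],(600,600)))
E
```

```text
clock: 8.15
position: [0.5, -0.2184, 0.2003]
ee_rot: [0.985, 0.171, 0.0, 0.0]
ft_force: [0.9, -0.4, -0.3]
grip_width: 0.996
grasp_force: 0.0
clock: 8.73
position: [0.4148, -0.3334, 0.2001]
ee_rot: [0.986, 0.169, -0.0, 0.0]
ft_force: [0.2, 0.2, 1.1]
grip_width: 1.0
grasp_force: 0.0
[ 0.41480567 -0.33344003  0.20007267]
slide [{'at': [0.4111, -0.3233, 0.0279], 'score': 0.55}]
[[260. 135.]
 [298. 135.]
 [298. 222.]
 [260. 222.]] [[ 0.4436 -0.3003]
 [ 0.454  -0.3297]
 [ 0.382  -0.356 ]
 [ 0.3708 -0.3243]] [ 0.41260838 -0.32759327]
0.031215515937694407 -70.50630794261521
0.07662267943035479 -159.93635636450452
frost [ 0.43792516 -0.32145119  0.036     ] 967
cover [(0.64, array([0.62 , 0.016, 0.005])), (0.31, array([ 0.369,  0.089, -0.001]))]
mat []
```

View pics/w3.png

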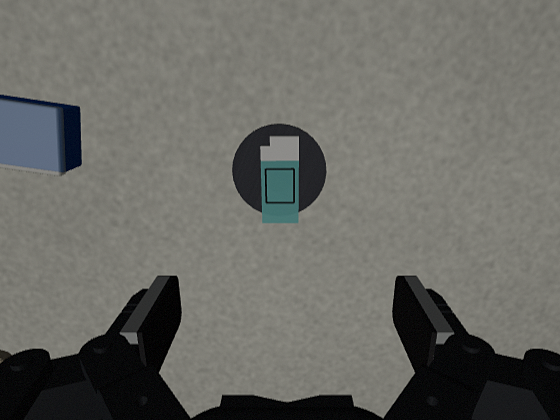

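```bash
python3 -m jog '{"offset":[[-0.0115,-0.001,-0.03],[-0.0115,-0.001,-0.03],[0,0,-0.03],[0,0,-0.03],[0,0,-0.025],[0,0,-0.02],[0,0,-0.01],[0,0,-0.008],[0,0,0],[0,0,0],[0,0,0],[0,0,0],[0,0,0],[0,0,0],[0,0,0],[0,0,0],[0,0,0]],"yaw":[0,0,0,0,0,0,0,0,0,0,0,0,0,0,0,0,0],"jaw":[0,0,0,0,0,0,0,0,0,1,1,1,1,1,1,1,1]}' 40
python3 -m jog '{"offset":[[0,0,0.005],[0,0,0.01],[0,0,0.02],[0,0,0.03],[0,0,0.03],[0,0,0.03],[0,0,0.03],[0,0,0],[0,0,0],[0,0,0]],"yaw":[0,0,0,0,0,0,0,0,0,0],"jaw":[1,1,1,1,1,1,1,1,1,1]}'
python3 - <<'E'
from h import *
o=manip.get_obs(); p=manip.camera('wrist'); save(p,'w4.png')
q=manip.camera('scene'); print(manip.tip_of(q,'slide'))
i=np.vstack([p['frame'][0:420,:], cv2.resize(q['frame'][180:330,50:250],(560,420))])
cv2.imwrite('pics/c4.png',cv2.resize(np.hstack([i[:420],i[420:]]),(800,300))[:,:,::-1])
E
```

```text
clock: 10.45
position: [0.3933, -0.3345, 0.0179]
ee_rot: [0.985, 0.171, 0.0, 0.001]
ft_force: [-2.2, 1.1, 6.1]
grip_width: 0.362
grasp_force: 39.9
clock: 11.28
position: [0.3926, -0.334, 0.1722]
ee_rot: [0.985, 0.171, -0.0, 0.0]
ft_force: [-0.2, 0.5, -1.8]
grip_width: 0.358
grasp_force: 39.7
[]
```

View pics/c4.png

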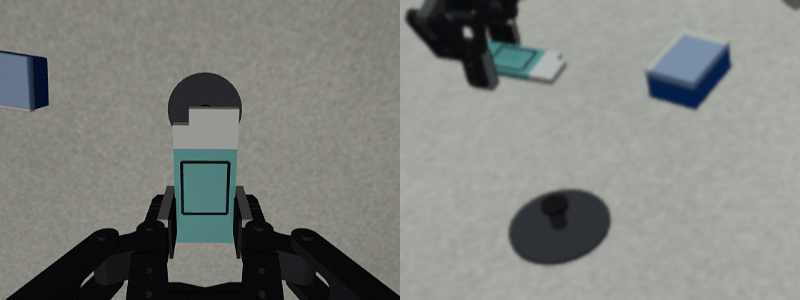

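```bash
python3 -m jog '{"offset":[[0.0073,0.016,0],[0.0146,0.0323,0],[0.0146,0.0323,0],[0.0146,0.0323,0],[0.0146,0.0323,0],[0.0146,0.0323,0],[0.0146,0.0323,0],[0.0146,0.0323,0],[0.0146,0.0323,0],[0.0146,0.0323,0],[0.0073,0.016,0],[0,0,0],[0,0,0]],"yaw":[0,0,0,0,0,0,0,0,0,0,0,0,0],"jaw":[1,1,1,1,1,1,1,1,1,1,1,1,1]}'
python3 - <<'E'
from h import *
o=manip.get_obs(); p=manip.camera('wrist'); print(np.round(p['hand_eye'],3))
print(manip.tip_of(p,'cover'),manip.tip_of(p,'slide'))
q=manip.camera('top')
hsv=cv2.cvtColor(q['frame'],cv2.COLOR_RGB2HSV);m=cv2.inRange(hsv,(5,150,60),(15,255,255));v,u=np.nonzero(m);print(manip.tip_of(q,'cover'),ray(q,(u.mean(),v.mean()),.05),len(u))
i=np.hstack([p['frame'],q['frame']]);cv2.imwrite('pics/c5.png',cv2.resize(i,(800,300))[:,:,::-1])
E
```

```text
clock: 12.52
position: [0.5385, -0.0105, 0.1711]
ee_rot: [0.985, 0.172, -0.001, -0.0]
ft_force: [-1.3, -0.8, -0.7]
grip_width: 0.367
grasp_force: 39.7
[[-0.     0.948  0.317  0.082]
 [ 1.     0.    -0.    -0.   ]
 [-0.     0.317 -0.948 -0.144]
 [ 0.     0.     0.     1.   ]]
[{'at': [0.6204, 0.0211, 0.0012], 'score': 0.86}] [{'at': [0.5569, 0.0001, 0.1839], 'score': 0.58}]
[{'at': [0.6411, 0.2982, 0.0036], 'score': 0.39}, {'at': [0.4679, 0.3532, -0.0016], 'score': 0.36}, {'at': [0.3703, 0.0868, -0.0026], 'score': 0.3}] [0.61909843 0.14959849 0.05      ] 30
```

View pics/c5.png

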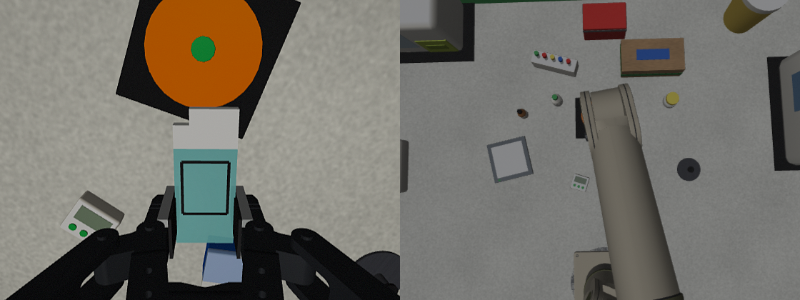

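```bash
python3 -m jog '{"offset":[[0,0,-0.02],[0,0,-0.03],[0,0,-0.03],[0,0,-0.02],[0,0,-0.015],[0,0,-0.005],[0,0,0],[0,0,0]],"yaw":[0,0,0,0,0,0,0,0],"jaw":[1,1,1,1,1,1,1,1]}' 40
python3 -m jog '{"offset":[[0,0,-0.002],[0,0,-0.002],[0,0,-0.002],[0,0,-0.002],[0,0,-0.002],[0,0,-0.002],[0,0,-0.002],[0,0,-0.002],[0,0,0]],"yaw":[0,0,0,0,0,0,0,0,0],"jaw":[1,1,1,1,1,1,1,1,1]}' 20
python3 - <<'E'
from h import *
p=manip.camera('wrist'); q=manip.camera('scene')
print(manip.tip_of(p,'cover'),manip.tip_of(p,'slide'))
i=np.hstack([p['frame'],cv2.resize(q['frame'][100:310,210:490],(560,420))]);cv2.imwrite('pics/c6.png',cv2.resize(i,(800,300))[:,:,::-1])
E
```

```text
clock: 13.43
position: [0.5393, -0.0118, 0.0529]
ee_rot: [0.985, 0.171, 0.0, 0.0]
ft_force: [-0.2, 0.2, -0.4]
grip_width: 0.36
grasp_force: 39.7
clock: 14.18
position: [0.5395, -0.0117, 0.0369]
ee_rot: [0.985, 0.171, 0.001, 0.0]
ft_force: [-3.6, -1.5, 10.2]
grip_width: 0.359
grasp_force: 42.1
[{'at': [0.6223, 0.0187, -0.0005], 'score': 0.79}, {'at': [0.5577, -0.0057, 0.0553], 'score': 0.21}] []
```

View pics/c6.png

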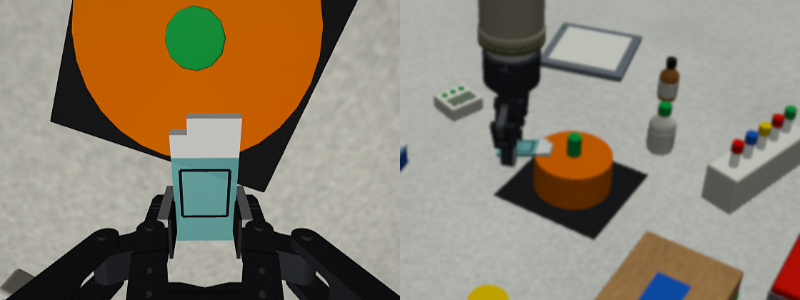

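```bash
python3 -m jog '{"offset":[[0,0,-0.002],[0,0,-0.002],[0,0,-0.002],[0,0,-0.002],[0,0,-0.002],[0,0,0]],"yaw":[0,0,0,0,0,0],"jaw":[1,1,1,1,1,1]}' 20
python3 - <<'E'
from h import *
p=manip.camera('wrist'); q=manip.camera('scene')
print(manip.tip_of(p,'cover'),manip.tip_of(p,'slide'))
i=np.hstack([p['frame'],cv2.resize(q['frame'][110:215,230:370],(560,420))]);cv2.imwrite('pics/c7.png',cv2.resize(i,(800,300))[:,:,::-1])
E
```

```text
clock: 14.88
position: [0.5406, -0.0113, 0.0275]
ee_rot: [0.985, 0.171, 0.002, 0.0]
ft_force: [-0.8, 0.3, 10.6]
grip_width: 0.362
grasp_force: 45.2
[{'at': [0.6209, 0.0221, -0.0025], 'score': 0.74}] [{'at': [0.5573, -0.0031, 0.049], 'score': 0.63}]
```

View pics/c7.png

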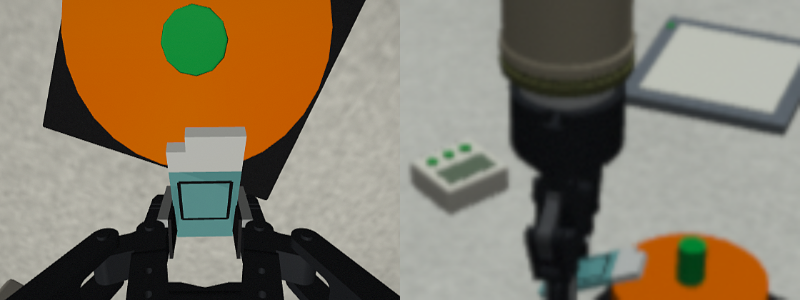

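```bash
python3 -m jog '{"offset":[[0.0005,0.0002,-0.002],[0.0005,0.0002,-0.002],[0.0005,0.0002,-0.002],[0.0005,0.0002,-0.002],[0.0005,0.0002,-0.002],[0.0005,0.0002,-0.002],[0.0005,0.0002,-0.0015],[0,0,0]],"yaw":[0,0,0,0,0,0,0,0],"jaw":[1,1,1,1,1,1,1,1]}' 20
python3 - <<'E'
from h import *
p=manip.camera('wrist'); q=manip.camera('scene')
print(manip.tip_of(p,'cover'),manip.tip_of(p,'slide'))
i=np.hstack([p['frame'],cv2.resize(q['frame'][140:245,250:390],(560,420))]);cv2.imwrite('pics/c8.png',cv2.resize(i,(800,300))[:,:,::-1])
E
```

```text
clock: 15.75
position: [0.544, -0.0102, 0.0141]
ee_rot: [0.985, 0.171, 0.002, 0.001]
ft_force: [-2.8, -2.0, 13.0]
grip_width: 0.364
grasp_force: 52.8
[{'at': [0.6197, 0.021, -0.003], 'score': 0.66}] []
```

View pics/c8.png

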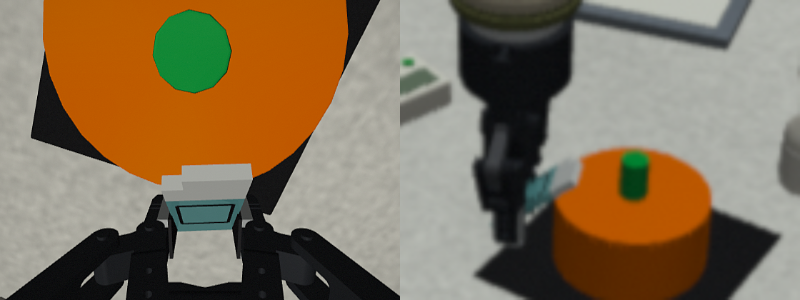

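```bash
python3 -m jog '{"offset":[[0,0,0.005],[0,0,0.01],[0,0,0.02],[0,0,0.03],[0,0,0.03],[0,0,0.03],[0,0,0.03],[-0.0045,0.018,0],[-0.0089,0.0359,0],[-0.0089,0.0359,0],[-0.0089,0.0359,0],[-0.0089,0.0359,0],[-0.0089,0.0359,0],[-0.0089,0.0359,0],[-0.0089,0.0359,0],[-0.0089,0.0359,0],[-0.0089,0.0359,0],[-0.0045,0.018,0],[0,0,0],[0,0,0]],"yaw":[0,0,0,0,0,0,0,0,0,0,0,0,0,0,0,0,0,0,0,0],"jaw":[1,1,1,1,1,1,1,1,1,1,1,1,1,1,1,1,1,1,1,1]}' 50
python3 - <<'E'
from h import *
o=manip.get_obs();p=manip.camera('wrist');K=np.array(p['camera_matrix']);H=np.array(p['hand_eye'])
hsv=cv2.cvtColor(p['frame'],cv2.COLOR_RGB2HSV)
m=cv2.inRange(hsv,(80,60,50),(100,255,255)); m[:, :200]=0;m[:,380:]=0
v,u=np.nonzero(m);print('teal rows',np.percentile(v,[1,50,99]),len(v))
print('widths',[(r,int((m[r]>0).sum())) for r in range(180,360,8) if m[r].any()])
for r in manip.masks_of(p,'slide')[:1]:
    v,u=np.nonzero(r['region']);print('mask rows',v.min(),v.max(),u.min(),u.max(),r['score'])
def px(t):
    c=np.linalg.inv(H)@np.r_[t,1];a=K@(c[:3]*[1,-1,-1]);return (a/a[2])[:2].round(0)
for th in (0,30,35,40,45,50,55):  # label face points x=18(teal limit),38(tip),-38, slide frame, grip at -20.5,z 3
    c,s=np.cos(np.radians(th)),np.sin(np.radians(th))
    f=lambda x,z,y=0: px([(x+.0205)*c-(z-.003)*s,y,-.0155-((x+.0205)*s+(z-.003)*c)])
    print(th,'rear',f(-.038,.006)[1],'teal end',f(.018,.006)[1],'tip',f(.038,.006)[1],'tip bottom',f(.038,0)[1],'tealwidth',f(.018,.006,.016)[0]-f(.018,.006,-.016)[0])
for n in ('scene','top'):
    q=manip.camera(n)
    for t in ('cover','slide','timer','oil','jar','tips','buffer'): print(n,t,[(round(d['score'],2),np.round(d['at'],3)) for d in manip.tip_of(q,t)[:1]])
E
```

```text
clock: 17.62
position: [0.4523, 0.3503, 0.1679]
ee_rot: [0.985, 0.172, -0.0, -0.0]
ft_force: [-0.4, -0.1, -0.3]
grip_width: 0.36
grasp_force: 51.1
teal rows [277. 298. 322.] 3703
widths [(276, 25), (284, 63), (292, 90), (300, 82), (308, 77), (316, 79)]
mask rows 224 323 226 353 0.91
0 rear 338.0 teal end 207.0 tip 151.0 tip bottom 148.0 tealwidth 90.0
30 rear 322.0 teal end 247.0 tip 204.0 tip bottom 188.0 tealwidth 102.0
35 rear 319.0 teal end 256.0 tip 220.0 tip bottom 202.0 tealwidth 103.0
40 rear 316.0 teal end 267.0 tip 237.0 tip bottom 217.0 tealwidth 105.0
45 rear 312.0 teal end 278.0 tip 256.0 tip bottom 234.0 tealwidth 107.0
50 rear 309.0 teal end 289.0 tip 277.0 tip bottom 253.0 tealwidth 107.0
55 rear 305.0 teal end 301.0 tip 298.0 tip bottom 273.0 tealwidth 109.0
scene cover [(0.85, array([0.62 , 0.021, 0.007]))]
scene slide [(0.47, array([0.47 , 0.355, 0.203]))]
scene timer [(0.96, array([0.371, 0.088, 0.003]))]
scene oil [(0.91, array([ 0.638,  0.3  , -0.   ]))]
scene jar [(0.93, array([ 0.675, -0.262, -0.002]))]
scene tips [(0.83, array([ 0.376, -0.108,  0.001]))]
scene buffer [(0.68, array([0.686, 0.166, 0.001]))]
top cover [(0.64, array([ 0.623,  0.017, -0.001]))]
top slide [(0.61, array([0.621, 0.017, 0.002]))]
top timer [(0.63, array([ 0.37 ,  0.085, -0.003]))]
top oil [(0.73, array([0.641, 0.301, 0.001]))]
top jar [(0.58, array([ 0.676, -0.261,  0.   ]))]
top tips [(0.74, array([ 0.374, -0.109, -0.003]))]
top buffer [(0.57, array([ 0.688,  0.17 , -0.   ]))]
```

```bash
python3 -m jog '{"offset":[[0,0,-0.01],[0,0,-0.015],[0,0,-0.015],[0,0,-0.005],[0,0,0],[0,0,0],[0,0,0],[0,0,0],[0,0,0],[0,0,0]],"yaw":[0,0,0,0,0,0,0,0,0,0],"jaw":[1,1,1,1,1,1,1,1,1,1]}' 50 && python3 -c "
from workcell import manip
print(manip.hand_in())"
```

```text
clock: 19.35
position: [0.4535, 0.3492, 0.1231]
ee_rot: [0.985, 0.171, 0.0, -0.0]
ft_force: [0.6, 0.6, -0.4]
grip_width: 0.361
grasp_force: 51.1
the job is handed in; nothing more can be done
None
```

The job is handed in at 19 s: the cover stands released on the mat (about 4 mm off centre). The slide is held about 15 cm above the middle of the light pad, label face up, with the frosted end sloping up at about 43°; none of the bystanders moved. The hand-in call did not report a verdict.

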